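# Pry up a stiff microscope carriage and shim it

## Task

Take the pry bar, lever the heavy carriage of the stand up over the fulcrum block high enough to clear the shim, and lay the bar back down on the bench clear of the stand. Slip the shim under the raised carriage along the anvil, fully home until its rib meets the carriage's face, then press the carriage down by hand onto the shim, firmly (about 30 N, never more than 50 N), so that it bears on it, and let go. Lever gently: do not force the carriage against its top stop, and leave the spray bottle, sample and dish alone.

Things in the scene. Friction and masses are not known exactly. Their poses are not given: they have to be found in the camera images.
- stand: fixed microscope stand. Origin on the bench below the carriage. Its frame: shim goes in along +x, bar comes from -y, grey column at +y (x -40 to 40, y 78 to 118 mm, 170 mm high; black knob on its far side). Dark base plate 12 mm thick, x -97 to 53, y -100 to 125 mm. Guide friction 36 N
- anvil (a point): point on the top of the bright steel anvil block, straight above the stand's origin, 80 mm over the bench. Seen in the stand's frame the anvil's flat top covers x -90 to 30, y -22 to 22 mm; x -90 to -35 is an open ledge before the carriage, the rest lies under it
- carriage (a joint): height (m) of the carriage above the anvil top, 0 = resting on it, top stop 0.016. Dark steel block, 40 mm thick, in the stand's frame x -35 to 35, y -65 to 55 mm. About 2.4 kg (2.0 to 2.8) in a stiff vertical guide, so it stays where it is left: raising takes about 60 N at the carriage, pressing down 8 to 17 N
- carriage_top (a point): centre of the carriage's flat top (thin bright disc of 48 mm), 40 mm above its underside, straight above the stand's origin: the place to press with closed fingers
- carriage_edge (a point): middle of the lower edge of the carriage's -y end face, under which the toe of the bar goes; below it there is open space down to the base plate, inwards as far as the anvil's side (43 mm)
- fulcrum: fixed steel block on the base plate before the carriage's -y end, 34 mm wide, axes as the stand's, with a round top ridge (radius 8 mm) along x. Origin: centre of its underside, 12 mm over the bench; the crest is 59 mm above it (71 mm over the bench). Its centre is 13 to 18 mm outside the carriage's end face
- pry_bar: loose straight pry bar, 245 mm long, 0.5 kg, flat underside. Origin: underside, below the grip point; x along the bar to its toe, z up. Black handle 22 mm wide, 18 mm high, x -60 to 50 mm; steel blade 18 mm wide, 8 mm thick, x 50 to 185 mm. Balances about 17 mm ahead of the origin
- pry_bar_toe (a point): top edge of the pry bar's toe, at x 185, z 8 mm of the bar
- shim: loose aluminium shim, 0.15 kg: plate 8 mm thick, 36 mm wide (y), 100 mm long (x); on its rear an upright grip rib 12 mm wide, x -45 to 0, top at z 38 mm. Origin: underside, centre line, at the rib's front end; bare tongue from x 0 to 55 mm. Home: flat on the anvil, axes as the stand's, rib's front end against the carriage's face, origin at x -35, y 0 mm of the stand
- spray: bystander: spray bottle, 52 mm across, 170 mm tall, standing on the bench; origin under its centre
- sample: bystander: stepped steel sample, 44 mm across, 30 mm tall; origin under its centre
- dish: bystander: shallow glass dish, 80 mm across, 22 mm tall; origin under its centre

How it is judged:
On the way, in this order (a step that is already met when the one before it is completed fails the run):
1. the carriage is levered up at least 9 mm by the held bar, resting on the fulcrum (value of joint carriage above 0.009 m and contact force between pry_bar and carriage above 2 N and contact force between pry_bar and fulcrum above 2 N and contact force between the fingers and pry_bar above 2 N), for 0.2 s.
2. the shim lies home under the carriage, its rib within 3 mm of the carriage's face (x of shim in the frame of stand between -0.038 and -0.031 m and y of shim in the frame of stand between -0.01 and 0.01 m and angle between the x axis of shim and the x axis of stand, either way round below 0.15 rad and z of shim in the frame of stand between 0.076 and 0.084 m), for 0.2 s.
At the end, for the whole second after the job is handed in: Shim flat under the carriage, straight (0.15 rad), centred on the anvil (10 mm), rib within 3 mm of the carriage's face; carriage down on it (reading 6.5 to 9.2 mm) and bearing on it with over 4 N; pry bar flat on the bench, not touching the stand; all at rest (all of step 2 and angle between shim's own z axis and vertical below 0.04 rad and value of joint carriage between 0.0065 and 0.0092 m and contact force between shim and carriage above 4 N and height (world z) of pry_bar below 0.006 m and angle between pry_bar's own z axis and vertical below 0.05 rad and contact force between pry_bar and stand below 0.1 N and linear speed of each of pry_bar, shim below 0.01 m/s).
It fails at once if the bar strains the carriage (more than 130 N) (contact force between pry_bar and carriage above 130 N).
It fails at once if the hand or arm loads the carriage with more than 50 N (contact force between any of the fingers, the arm and carriage above 50 N).
It fails at once if the shim is rammed against the carriage (more than 60 N) (contact force between shim and carriage above 60 N).
It fails at once if a bystander is moved by more than 20 mm (distance of any of spray, sample, dish from where it was at the start of the episode above 0.02 m).
It also fails if it takes over 72 s, if anything falls off the work surface, if the arm or the gripper's body presses on something with over 40 N, if the wrist force passes 120 N, or if a joint passes its speed limit or range.

## Robot

A 6-joint arm with a two-finger parallel gripper is mounted at the origin on the work surface. World frame = base frame: x ahead of the robot, y to its left, z up, the work surface at z = 0. Lengths are in m, angles in rad, forces in N, time in s.
With the tool pointing down it reaches from about 0.35 to 0.925 m from the base axis. Payload 6.4 kg.
Tool frame: the origin (TCP) lies at the very end of the fingers, on their centre line; the grasp point (between the pads) lies 19 mm behind it; z points along the fingers, y is the line along which they close (so a half turn about z gives the same grasp; the last joint's range is limited). The gripper opens to 85 mm and grips with 20 to 120 N. Pads are 22 mm wide; open, the fingers measure 114 mm over their backs; the gripper's body (76 mm by 85 mm) begins 54 mm behind the grasp point. The pads swing forward as they close: fully open they stand 13 mm farther back than shut.
Start: joints at [-1.429, 0.245, 1.558, -0, 1.339, -0.174], TCP at [0.202, -0.618, 0.231] pointing down, gripper open.
Joint ranges: [-3.13, 3.13], [-1.02, 2.26], [0.13, 2.54], [-0.95, 4.09], [0.21, 2.88], [-2.74, 2.74]. Speed limits (rad/s): [2.57, 2.57, 3.14, 3.14, 3.14, 3.14].

## Interface

Orientations are given as a unit quaternion [w, x, y, z].
In Python, from bench import read_state, snapshot, finish_job gives the robot as it stands.
- The arm moves only by the shell command python3 -m jog 'ROWS'. ROWS is one flat JSON list of numbers that holds 1 to 8 rows one after another, with no inner brackets; each row has 7 numbers: a rotation vector rx, ry, rz in rad, then dx, dy, dz in m, then the opening from 0.0 (shut) to 1.0 (fully open); each row shifts and turns the commanded pose from where the row before left it, along the tool's axes as they then stand; what a row does not reach is not made up. A row lasts 1/10 s, in which the tool goes at most 0.05 m and 0.15 rad, less where a joint would pass 70% of its speed; a pose out of reach is approached as far as the arm can. The fingers move at their own pace and stop on an object; the grip force is fixed at half the most. Time passes only in rows, so rows that do not move let the fingers close. It prints the time, the measured TCP pose, the force, the opening and the grip force at its end. Input that does not fit is refused with a message, and nothing moves.
- read_state(): the state, without advancing time (a new reading comes with each control period).
- snapshot(name): name is "side" or "top"; returns a dict with "color" (384x512x3 uint8, red, green, blue), "depth" (384x512 float32, m along the optical axis (not along the pixel's ray), 0 where there is no reading), "mtx" (3x3 intrinsics, pixels), "world_from_camera" (4x4, takes a point from camera to world coordinates). Camera axes: x right, y down, z forward; pixel columns grow to the right and rows downward; lengths in m; the calibration is good to about 2 mm. A picture is of the moment at which its call begins.
- finish_job(): hands the job in; it is judged then, once.
The state is a dict: "clock": time; "joint_positions": joint angles; "joint_vel": joint speeds; "joint_efforts": joint torques, N m; "ee_pos": TCP position; "ee_rot": TCP orientation; "wrist_force": force on the tool from outside, world axes, zero at the start; "torque": the same for the moment, N m; "gripper_width": opening from 0.0 (shut) to 1.0 (fully open); "finger_force": force on a finger pad.
Only numpy, scipy, OpenCV 4.12 (cv2) and the standard library are available. Lean on these libraries where they do the work, as an engineer would, in place of code of your own. Each camera call takes 0.05 s, during which the arm holds its last target. There are 200 camera calls.

## Working session

There is one attempt and no reset: what is moved stays moved. The work goes in short steps, Python scripts to look and compute and a shell command to move; the robot and the scene stay as the last step left them, time stands still between calls to the robot, and variables do not carry over. Pictures are saved under pics/ and viewed, at most 10 in all, crops included, and the job is handed in when it is done.

```bash
mkdir -p pics; ls; python3 - <<'E'
from bench import *
import cv2,numpy as np
for n in("side","top"):
    s=snapshot(n); np.savez(f"{n}0.npz",**s); cv2.imwrite(f"pics/{n}0.png",s["color"][:,:,::-1])
    print(n,s["mtx"].round(1).tolist(),s["world_from_camera"].round(3).tolist(),(s["depth"]>0).mean())
print(read_state())
E
```

```text
pics
side [[433.9, 0.0, 257.1], [0.0, 433.9, 195.8], [0.0, 0.0, 1.0]] [[0.888, -0.27, 0.372, 0.017], [-0.46, -0.558, 0.691, -0.989], [0.021, -0.784, -0.62, 1.028], [0.0, 0.0, 0.0, 1.0]] 0.9960378011067709
top [[358.7, 0.0, 254.6], [0.0, 358.7, 189.1], [0.0, 0.0, 1.0]] [[0.005, -0.993, 0.12, 0.468], [-1.0, -0.005, 0.005, 0.034], [-0.004, -0.12, -0.993, 1.026], [0.0, 0.0, 0.0, 1.0]] 0.9960784912109375
{'clock': 0.1, 'joint_positions': array([-1.42912158e+00,  2.45761362e-01,  1.55893520e+00, -1.71709366e-05,
        1.33872793e+00, -1.74108823e-01]), 'joint_vel': array([-0.00087277, -0.00210196, -0.00186555, -0.00056258,  0.00025325,
        0.00030626]), 'joint_efforts': array([ 3.97017152e-05, -4.30673432e+01, -3.27128398e+01, -9.05241995e-05,
        2.84546360e-03, -1.33359453e-05]), 'ee_pos': array([ 0.20178529, -0.61733037,  0.23025641]), 'ee_rot': array([-9.15932246e-04,  9.87560241e-01,  1.57238457e-01,  6.50040942e-06]), 'wrist_force': array([-0.96664495, -0.09338298, -0.67230171]), 'torque': array([ 0.02213927, -0.01859524,  0.00614906]), 'finger_force': 0.0, 'gripper_width': 1.0020271651486854}
```

View pics/side0.png

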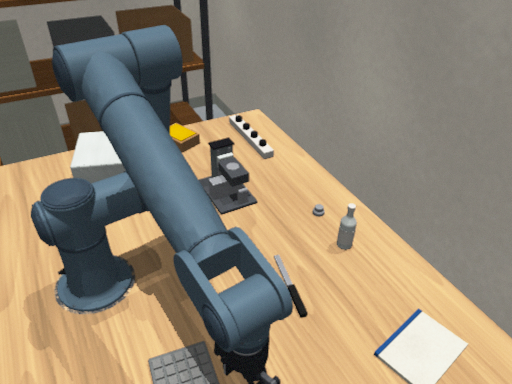

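View pics/top0.png

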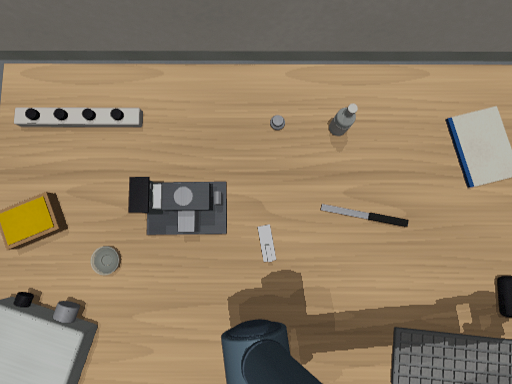

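The side view shows the stand at about (230,180), bar (275,255)-(305,315), bottle (346,230), and the arm hides the shim. The top view shows the stand (150-227, 178-235), shim (266,243), bar (320,207)-(408,223) with the handle to the right, dish (105,260), sample (278,122) and spray (342,122).

```bash
cat > h.py <<'E'
import numpy as np,cv2
from bench import *
def load(n): return dict(np.load(n))
def ray(s,uv,z):
    uv=np.atleast_2d(np.float64(uv)); T=s["world_from_camera"]
    d=np.c_[(uv-s["mtx"][:2,2])/s["mtx"][0,0],np.ones(len(uv))]@T[:3,:3].T
    return T[:3,3]+d*((z-T[2,3])/d[:,2])[:,None]
def cloud(s):
    T=s["world_from_camera"];v,u=np.mgrid[:384,:512]
    d=np.dstack([(u-s["mtx"][0,2])/s["mtx"][0,0],(v-s["mtx"][1,2])/s["mtx"][0,0],np.ones(u.shape)])*s["depth"][...,None]
    return d@T[:3,:3].T+T[:3,3]
E
python3 - <<'E'
from h import *
t=load("top0.npz");s=load("side0.npz")
for n,S in(("top",t),("side",s)):
    P=cloud(S); S["P"]=P
P=t["P"]
print("bench z", np.median(P[230:330,280:380,2]), "side", np.median(s["P"][300:340,320:360,2]))
np.set_printoptions(linewidth=250)
print("z top stand"); print((P[174:240:3,124:236:4,2]*1000).astype(int))
print("shim"); print((P[220:268:2,254:280:2,2]*1000).astype(int))
print("bar"); print((P[200:230:2,316:412:4,2]*1000).astype(int))
def c(i,x0,y0,w,h,k): return cv2.resize(i["color"][y0:y0+h,x0:x0+w,::-1],None,fx=k,fy=k,interpolation=cv2.INTER_CUBIC)
A=np.hstack([c(t,120,165,120,85,4),c(t,245,205,53,85,4)[:, :]])
B=np.hstack([c(s,185,130,90,85,3),c(t,310,195,105,42,4)[:168].copy() if 0 else cv2.copyMakeBorder(c(t,310,195,105,42,4),0,255-168,0,0,cv2.BORDER_CONSTANT)])
W=max(A.shape[1],B.shape[1]);p=lambda I:cv2.copyMakeBorder(I,0,0,0,W-I.shape[1],cv2.BORDER_CONSTANT)
I=np.vstack([p(A),p(B)]);print(I.shape);cv2.imwrite("pics/c1.png",I)
E
```

```text
bench z 6.81182966915106e-05 side 0.0005722797274656521
z top stand
[[   0    1   -1    0   -2    0   -2    2   -1   -1    1    1    1    0    0    0    0    0    0    0   -2   -3    1    0    0   -2    0    0]
 [   2    1  169  168  171  170  170   -1   -1   -2    0   -2   -2    0   -1   -1   -2    0    0    1    0    0   -1    0    0   -1    1    0]
 [   1    1  168  169  171  169  169    3    1   -1    2   -3    1    0    1    1    0    0    0    0    1   -1    2    1    1    3   -1    0]
 [   4    0  171  168  171  168  170  125    9   12  119  126  121  118  118  120  117  121  123  121  120  122    9   14    9   13    1    0]
 [   0    0  169  169  169  170  170  138  132  132  119  122  119  125  123  121  123  120  118  123  121  122    8   15   12   13    2    1]
 [   2    4  167  169  169  171  171  140  134  133  120  123  122  121  122  121  121  122  124  122  121  122   15    9    9   12    0    1]
 [   0   -3  172  171  168  170 1026  130  132  133  121  120  122  121  124  122  122  125  123  122  121  122   12   71   64   13    0    0]
 [   1    0  170  170  168  168
[... 4292 characters left out ...]
  -3    0    6   10   14   19   17   17   17   17   18   14    0   -2]
 [   2    0    0    0   -1    0    0    0    0    0   -1    1    0    4   17   18   17   19   18   16   17   17   22    1]
 [   0   -2   -2    0   -2    0   -1   -3    0   -3   -2   -1   -2   -2    0    2   16   15   18   18   20   17   18   -3]
 [   0   -3    0   -1    0   -1    1   -1    0   -2   -1    0    0    0    0   -1    0    2    0   16   18   16   21    3]
 [   0    1    0   -1 1026    2    1   -3    2   -1    0    1    0   -1    0    1    0    1    0    0   -2   14   19    0]
 [   0    0   -5    0    4    1   -3    1    0    0   -3   -1    0    0   -1    0    0    0   -2    3    0    0    2    2]]
(595, 692, 3)
```

View pics/c1.png

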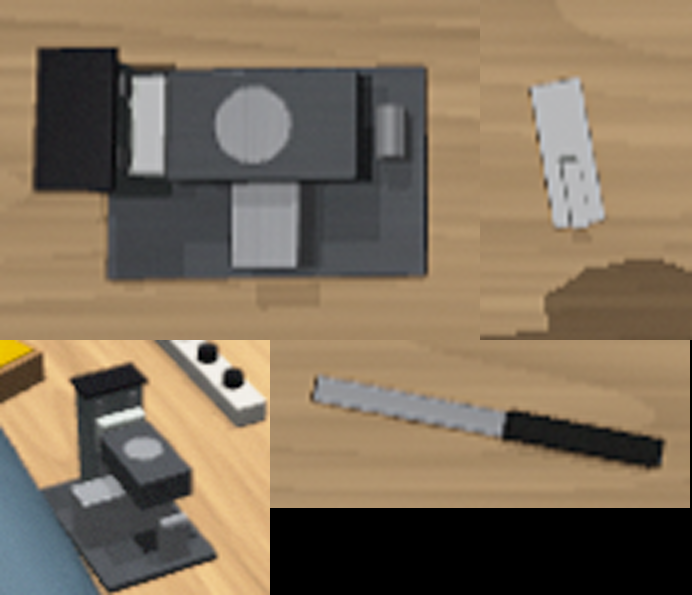

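The composite confirms the layout: anvil ledge toward -x world (bottom, crop (265,225)), fulcrum at crop (390,130) toward -y. The shim's tongue points up (+x) with the rib at the lower end, and the bar's toe points left (+y). Next I'll measure poses.

```bash
python3 - <<'E'
from h import *
np.set_printoptions(precision=4,suppress=True)
t=load("top0.npz");s=load("side0.npz")
def rect(S,box,zl,zh,z,name,extra=None):
    P=cloud(S);x0,y0,x1,y1=box;m=np.zeros((384,512),np.uint8)
    q=(P[y0:y1,x0:x1,2]>zl)&(P[y0:y1,x0:x1,2]<zh)
    if extra is not None:q&=extra(S["color"][y0:y1,x0:x1].astype(int))
    m[y0:y1,x0:x1]=q
    m=cv2.morphologyEx(m,cv2.MORPH_CLOSE,np.ones((3,3)))
    n,l,st,_=cv2.connectedComponentsWithStats(m);k=1+np.argmax(st[1:,4]);v,u=np.nonzero(l==k)
    c=np.vstack([np.c_[u+a,v+b] for a in(-.5,.5) for b in(-.5,.5)])
    W=ray(S,c,z)[:,:2]; r=cv2.minAreaRect(np.float32(W*1000))
    C=W.mean(0);e,V=np.linalg.eigh(np.cov(W.T)); ax=V[:,1]
    pr=(W-C)@V; ax_=np.degrees(np.arctan2(ax[1],ax[0]))
    print(name,"area",len(u),"z",np.median(P[v,u,2]).round(4),"rect c",np.round(r[0],1),"size",np.round(r[1],1),"ang",round(r[2],2),"| mean",C*1000,"pca",ax_)
dark=lambda c:c.sum(2)<380
rect(t,(120,170,235,240),.004,.02,.012,"base")
rect(t,(165,170,235,240),.113,.13,.121,"carriage")
rect(t,(165,205,235,240),.072,.088,.080,"anvil ledge")
rect(t,(205,180,235,215),.056,.078,.070,"fulcrum")
rect(t,(120,170,165,240),.16,.18,.17,"column")
rect(t,(250,215,285,270),.004,.05,.008,"shim")
rect(t,(250,215,285,270),.028,.05,.038,"rib")
rect(t,(310,195,415,235),.004,.03,.01,"bar")
rect(t,(310,195,415,235),.002,.03,.008,"blade",lambda c:(c.min(2)>110)&(c.max(2)-c.min(2)<40))
rect(t,(310,195,415,235),.0,.03,.018,"handle",lambda c:c.max(2)<70)
rect(s,(260,240,320,330),.004,.03,.01,"bar side")
rect(s,(260,240,320,330),.002,.03,.008,"blade s",lambda c:(c.min(2)>90)&(c.max(2)-c.min(2)<40))
rect(s,(260,240,320,330),.0,.03,.018,"handle s",lambda c:c.max(2)<70)
rect(s,(195,130,270,220),.113,.13,.121,"carriage s")
rect(s,(195,130,270,220),.074,.086,.080,"anvil s")
rect(s,(195,130,270,220),.056,.077,.068,"fulcrum s")
rect(t,(90,240,122,280),.008,.05,.022,"dish")
rect(t,(265,110,290,135),.008,.05,.03,"sample")
rect(t,(325,95,365,140),.02,.2,.1,"spray")
E
```

```text
base area 1855 z 0.0119 rect c [537.8 224.8] size [238.3 166.5] ang 89.48 | mean [511.6659 210.0077] pca 105.65372764979085
carriage area 1218 z 0.1221 rect c [558.1 211.4] size [ 71.4 113.3] ang 0.3 | mean [558.3821 211.5486] pca 90.73459290647249
anvil ledge area 357 z 0.0801 rect c [497.3 218.7] size [56.  44.9] ang 1.47 | mean [497.276  218.6117] pca -175.78950793931187
fulcrum area 91 z 0.0689 rect c [559.4 139.2] size [35.2 18.8] ang 0.97 | mean [559.3808 139.2262] pca -178.65303167864735
column area 742 z 0.17 rect c [556.5 317.3] size [89.5 51.1] ang 0.61 | mean [556.4873 317.4921] pca -178.98610008806713
shim area 481 z 0.0084 rect c [435.4   3.1] size [110.8  45.8] ang 12.9 | mean [437.1822   4.7009] pca -169.40099266209683
rib area 75 z 0.038 rect c [412.1   0.4] size [47.9 15.1] ang 10.56 | mean [412.5088   0.5269] pca -170.57656197286843
bar area 689 z 0.0105 rect c [ 518.6 -271.5] size [251.1  40.6] ang 78.08 | mean [ 516.9852 -278.2217] pca 79.59838442915066
blade area 290 z 0.0082 rect c [ 529.9 -216.1] size [136.7  21.8] ang 79.24 | mean [ 529.305  -216.3682] pca 79.
[... 574 characters left out ...]
35.2] size [204.4  89.1] ang 89.28 | mean [557.1009 220.1446] pca 95.14761651591941
anvil s area 143 z 0.0798 rect c [500.  211.3] size [67.9 62.8] ang 1.85 | mean [499.7342 211.274 ] pca -171.3687492032569
fulcrum s area 109 z 0.0674 rect c [502.3 211.3] size [69.8 74.6] ang 88.81 | mean [496.3559 199.5305] pca 155.9873118870577
dish area 555 z 0.0152 rect c [388.1 452.8] size [78.6 80.2] ang 0.32 | mean [388.7498 453.3506] pca 98.95036972771344
sample area 173 z 0.0266 rect c [782.5 -24.2] size [44.3 42.9] ang 0.03 | mean [781.6912 -24.5975] pca 145.26787064724115
spray area 550 z 0.1109 rect c [ 770.3 -198.8] size [ 54.7 101.3] ang 52.09 | mean [ 767.6022 -196.8073] pca 142.47524538267254
```

```bash
cat >> h.py <<'E'
from scipy.spatial.transform import Rotation as R
def toolR(yaw,pitch=0):
    """tool down, x axis at yaw; pitch>0: bar along tool x goes toe up (rad)"""
    y=np.array([np.sin(yaw),-np.cos(yaw),0]);x=np.array([np.cos(yaw)*np.cos(pitch),np.sin(yaw)*np.cos(pitch),np.sin(pitch)])
    return R.from_matrix(np.c_[x,y,np.cross(x,y)])
def delta(p,rot):
    s=read_state();q=s["ee_rot"];r=R.from_quat([q[1],q[2],q[3],q[0]])
    print("t",round(float(s["clock"]),2),"pos",s["ee_pos"].round(4),"F",s["wrist_force"].round(1),"w",round(float(s["gripper_width"]),3),"ff",round(float(s["finger_force"]),1))
    print("rotvec",(r.inv()*rot).as_rotvec().round(4),"d",r.inv().apply(np.array(p)-s["ee_pos"]).round(4),"jp",s["joint_positions"].round(2))
E
python3 -m jog '[0,0,0,0.038,-0.0178,0,1,0,0,0,0.038,-0.0178,0,1,0,0,0,0.038,-0.0178,0,1,0,0,0,0.038,-0.0178,0,1,0,0,0,0.038,-0.0178,0,1,0,0,0,0.038,-0.0178,0,1,0,0,0,0.038,-0.0178,0,1,0,0,0,0.038,-0.0178,0,1]'
python3 -m jog '[0,0,0,0.038,-0.0178,0,1,0,0,0,0.038,-0.0178,0,1,0,0,-0.14,0,0,0,1,0,0,-0.14,0,0,0,1,0,0,-0.14,0,0,0,1,0,0,-0.14,0,0,0,1,0,0,-0.14,0,0,0,1,0,0,-0.14,0,0,0,1]'
python3 -m jog '[0,0,-0.14,0,0,0.04,1,0,0,-0.08,0,0,0.04,1,0,0,0,0,0,0.04,1,0,0,0,0,0,0,1]'
python3 -c "
from h import *
delta([.5077,-.330,.1],toolR(np.radians(79.2)))"
```

```text
clock: 0.9
ee_pos: [0.4475, -0.3865, 0.2308]
ee_rot: [-0.0, 0.988, 0.157, -0.0]
wrist_force: [0.5, -0.6, 0.3]
gripper_width: 1.004
finger_force: 0.0
clock: 1.7
ee_pos: [0.5076, -0.3304, 0.2307]
ee_rot: [-0.001, 0.836, 0.549, -0.0]
wrist_force: [0.9, -0.2, 0.2]
gripper_width: 0.999
finger_force: 0.0
clock: 2.1
ee_pos: [0.504, -0.3271, 0.1044]
ee_rot: [-0.007, 0.773, 0.635, -0.001]
wrist_force: [0.1, 0.6, -1.9]
gripper_width: 0.998
finger_force: 0.0
t 2.1 pos [ 0.504  -0.3271  0.1044] F [ 0.1  0.6 -1.9] w 0.998 ff 0.0
rotvec [-0.0114 -0.0074 -0.0067] d [-0.0021  0.0042  0.0043] jp [-0.76  0.28  1.76  0.    1.11 -0.57]
```

```bash
python3 -m jog '[0,0,0,0,0,0.03,0.5,0,0,0,0,0,0.03,0.5,0,0,0,0,0,0.015,0.5,0,0,0,0,0,0,0.5,0,0,0,0,0,0,0.5]'
python3 - <<'E'
from h import *
delta([.5077,-.330,.004],toolR(np.radians(79.2)))
s=snapshot("side");cv2.imwrite("pics/g1.png",cv2.resize(s["color"][180:350,200:400,::-1],None,fx=3.5,fy=3.5))
E
```

```text
clock: 2.6
ee_pos: [0.5087, -0.3314, 0.038]
ee_rot: [0.001, 0.773, 0.635, 0.0]
wrist_force: [0.4, 0.4, -0.6]
gripper_width: 0.502
finger_force: 0.0
t 2.6 pos [ 0.5087 -0.3314  0.038 ] F [ 0.4  0.4 -0.6] w 0.502 ff 0.0
rotvec [ 0.0018  0.0012 -0.0065] d [ 0.0013 -0.0013  0.034 ] jp [-0.76  0.39  1.77 -0.    0.98 -0.57]
```

View pics/g1.png

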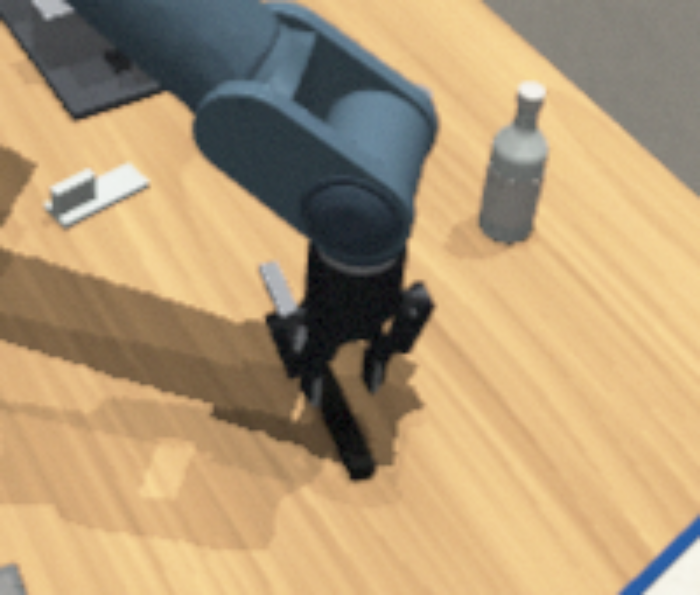

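The fingers straddle the black handle (crop about (345,385)), and the shim is now visible in the side view (crop (95,195)). Descending to grip.

```bash
python3 -m jog '[0,0,0,0,0,0.02,0.5,0,0,0,0,0,0.014,0.5,0,0,0,0,0,0,0,0,0,0,0,0,0,0,0,0,0,0,0,0,0,0,0,0,0,0,0,0,0,0,0,0,0,0,0]'
python3 -m jog '[0,0,0,0,0,-0.03,0,0,0,0,0,0,-0.04,0,0,0,0,0,0,-0.04,0,0,0,0,0,0,-0.03,0,0,0,0,0,0,0,0,0,0,0,0,0,0,0]'
python3 - <<'E'
from h import *
np.set_printoptions(precision=4,suppress=True)
delta([.56,-.1,.13],toolR(np.radians(90.7)))
s=snapshot("side");np.savez("side1.npz",**s)
P=cloud(s)
def rep(name,m,z):
    m=cv2.morphologyEx(m.astype(np.uint8),cv2.MORPH_OPEN,np.ones((2,2)))
    n,l,st,_=cv2.connectedComponentsWithStats(m);k=1+np.argmax(st[1:,4]);v,u=np.nonzero(l==k)
    W=ray(s,np.c_[u,v],z)[:,:2];r=cv2.minAreaRect(np.float32(W*1000));print(name,len(u),np.median(P[v,u],0),np.round(r[0],1),np.round(r[1],1),r[2])
X=P[...,0];Y=P[...,1];Z=P[...,2]
b=(X>.35)&(X<.52)&(abs(Y)<.06)
rep("rib s",b&(Z>.034)&(Z<.05),.038)
rep("tongue s",b&(Z>.003)&(Z<.013)&(s["color"].min(2)>110),.008)
E
```

```text
clock: 3.35
ee_pos: [0.5077, -0.3306, 0.0023]
ee_rot: [-0.0, 0.773, 0.635, 0.0]
wrist_force: [0.3, -0.5, -3.9]
gripper_width: 0.239
finger_force: 61.2
clock: 3.95
ee_pos: [0.5074, -0.3304, 0.1416]
ee_rot: [-0.0, 0.773, 0.635, -0.0]
wrist_force: [-1.2, 0.7, -6.7]
gripper_width: 0.235
finger_force: 61.3
t 3.95 pos [ 0.5074 -0.3304  0.1416] F [-1.2  0.7 -6.7] w 0.235 ff 61.3
rotvec [-0.0005 -0.0002 -0.2071] d [0.2362 0.007  0.0116] jp [-0.76  0.24  1.74 -0.    1.16 -0.57]
rib s 39 [ 0.4169 -0.0062  0.0343] [414.8 -10.1] [42.8 14.3] 6.736996173858643
tongue s 169 [ 0.4578 -0.008   0.0076] [443.3  -6.1] [104.2  40.8] 10.710321426391602
```

```bash
python3 - <<'E'
from h import *
np.set_printoptions(precision=4,suppress=True)
s=snapshot("top");np.savez("top1.npz",**s)
P=cloud(s);X,Y,Z=P[...,0],P[...,1],P[...,2]
def rep(name,m,z):
    n,l,st,_=cv2.connectedComponentsWithStats(m.astype(np.uint8));k=1+np.argmax(st[1:,4]);v,u=np.nonzero(l==k)
    W=ray(s,np.c_[u,v],z)[:,:2];r=cv2.minAreaRect(np.float32(W*1000));print(name,len(u),np.median(P[v,u],0),np.round(r[0],1),np.round(r[1],1),r[2])
b=(X>.35)&(X<.52)&(abs(Y)<.06)
rep("rib t",b&(Z>.03)&(Z<.05),.038); rep("shim t",b&(Z>.004)&(Z<.05),.008)
c=s["color"].astype(int)
m=(Y>-.3)&(Y<-.1)&(X>.47)&(X<.6)&(Z>.08)&(Z<.25)&(c.min(2)>90)&(np.ptp(c,2)<40)
v,u=np.nonzero(m);q=P[v,u];C=q.mean(0);w,V=np.linalg.eigh(np.cov((q-C).T));a=V[:,2]*np.sign(V[1,2])
print("blade",len(u),C,"axis",a,"yaw",np.degrees(np.arctan2(a[1],a[0])),"pitch",np.degrees(np.arcsin(a[2])),"toe end",C+a*((q-C)@a).max())
S=load("side1.npz");P=cloud(S);c=S["color"].astype(int)
m=(P[...,1]>-.3)&(P[...,1]<-.1)&(P[...,0]>.47)&(P[...,0]<.6)&(P[...,2]>.08)&(P[...,2]<.25)&(c.min(2)>90)&(np.ptp(c,2)<40)
q=P[m];C=q.mean(0);w,V=np.linalg.eigh(np.cov((q-C).T));a=V[:,2]*np.sign(V[1,2])
print("side blade",len(q),C,a,"toe",C+a*((q-C)@a).max())
# shim via side0-colour edges
b=(P[...,0]>.35)&(P[...,0]<.52)&(abs(P[...,1])<.07)&(P[...,2]>.033)
print("side rib pts",P[b][:,0].min(),P[b][:,0].max(),P[b][:,1].min(),P[b][:,1].max(),b.sum())
cv2.imwrite("pics/c2.png",np.hstack([cv2.resize(S["color"][150:300,180:330,::-1],(400,400)),cv2.resize(s["color"][180:280,230:330,::-1],(400,400))]))
E
```

```text
rib t 75 [0.4131 0.0014 0.0379] [412.    0.4] [44.7 11.9] 10.546489715576172
shim t 461 [0.439  0.0061 0.0087] [439.2   4.4] [104.6  39.7] 11.653298377990723
blade 368 [ 0.5286 -0.2117  0.1455] axis [ 0.1978  0.9802 -0.0003] yaw 78.5932592907602 pitch -0.018359913880239612 toe end [ 0.5412 -0.1492  0.1455]
side blade 131 [ 0.5311 -0.2031  0.1469] [ 0.2338  0.9722 -0.0084] toe [ 0.5438 -0.1503  0.1465]
side rib pts 0.3933023508867723 0.4371611000135532 -0.01597837558391657 0.005013153625156752 41
```

View pics/c2.png

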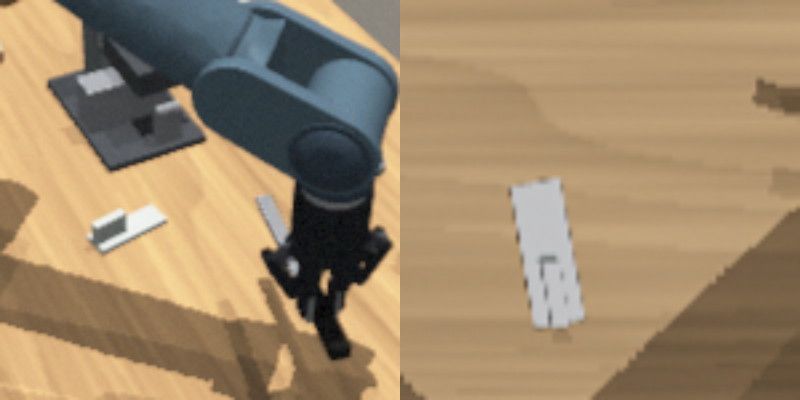

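The shim is undisturbed (right (548,255)) and the bar is held level. Next I'll compute the lever poses.

```bash
cat >> h.py <<'E'
O=np.array([.559,.2195,0]);SY=np.radians(0.9)
ex=np.array([np.cos(SY),np.sin(SY),0]);ey=np.array([-np.sin(SY),np.cos(SY),0]);ez=np.array([0,0,1.])
def lever(phi,s,clr):
    a=np.cos(phi)*ey+np.sin(phi)*ez;n=-np.sin(phi)*ey+np.cos(phi)*ez
    o=O-.0803*ey+.063*ez+(.008+clr)*n-s*a
    return o+.0023*n,toolR(SY+np.pi/2,phi)
E
python3 - <<'E'
from h import *
for s,phi,c in((.225,-12,.002),(.14,-12,.002),(.14,1.3,0),(.14,16,0)):
    p,r=lever(np.radians(phi),s,c);print(s,phi,p.round(4));delta(p,r)
E
```

```text
0.225 -12 [ 0.5637 -0.0783  0.1218]
t 4.05 pos [ 0.5063 -0.3293  0.1391] F [ 0.5  0.6 -5.3] w 0.237 ff 61.3
rotvec [-0.0263 -0.2119 -0.2095] d [0.2573 0.0077 0.018 ] jp [-0.76  0.24  1.74 -0.    1.17 -0.57]
0.14 -12 [0.5624 0.0048 0.1041]
t 4.05 pos [ 0.5063 -0.3293  0.1391] F [ 0.5  0.6 -5.3] w 0.237 ff 61.3
rotvec [-0.0263 -0.2119 -0.2095] d [ 0.3386 -0.0096  0.036 ] jp [-0.76  0.24  1.74 -0.    1.17 -0.57]
0.14 1.3 [ 0.5625 -0.001   0.0701]
t 4.05 pos [ 0.5063 -0.3293  0.1391] F [ 0.5  0.6 -5.3] w 0.237 ff 61.3
rotvec [-0.0018  0.0193 -0.2107] d [ 0.3328 -0.0082  0.07  ] jp [-0.76  0.24  1.74 -0.    1.17 -0.57]
0.14 16 [0.5624 0.0018 0.0343]
t 4.05 pos [ 0.5063 -0.3293  0.1391] F [ 0.5  0.6 -5.3] w 0.237 ff 61.3
rotvec [ 0.0252  0.2749 -0.2099] d [ 0.3354 -0.0086  0.1058] jp [-0.76  0.24  1.74 -0.    1.17 -0.57]
```

```bash
python3 -m jog '[0,0,-0.105,0.042,0.001,0,0,0,0,-0.105,0.042,0,0,0,0,-0.105,0,0.042,0,0,0,0,-0.105,0,0.042,0,0,0,0,0,0,0.035,0,0,0,0,0,0,0.035,0,0,0,0,0,0,0,0,0,0,0,0,0,0,0,0,0]'
python3 - <<'E'
from h import *
p,r=lever(np.radians(-12),.225,.002);delta(p,r)
E
```

```text
clock: 4.85
ee_pos: [0.517, -0.0945, 0.1209]
ee_rot: [0.073, 0.697, 0.709, -0.074]
wrist_force: [-0.0, -1.1, -4.5]
gripper_width: 0.239
finger_force: 61.2
t 4.85 pos [ 0.517  -0.0945  0.1209] F [-0.  -1.1 -4.5] w 0.239 ff 61.2
rotvec [-0.0039 -0.0008  0.0018] d [ 0.0149  0.047  -0.0043] jp [-0.3   0.08  1.97 -0.23  1.04 -0.2 ]
```

```bash
python3 -m jog '[0,0,0,0.007,0.023,-0.0043,0,0,0,0,0.0079,0.024,0,0,0,0,0,0,0,0,0,0,0,0,0,0,0,0,0,0,0,0,0,0,0]'
python3 - <<'E'
from h import *
np.set_printoptions(precision=4,suppress=True)
p,r=lever(np.radians(-12),.225,.002);delta(p,r)
s=snapshot("top");np.savez("top2.npz",**s);S=snapshot("side")
for n,s in(("top",s),("side",S)):
    P=cloud(s);c=s["color"].astype(int)
    m=(P[...,1]>-.04)&(P[...,1]<.118)&(P[...,0]>.5)&(P[...,0]<.62)&(P[...,2]>.06)&(P[...,2]<.16)&(c.min(2)>90)&(np.ptp(c,2)<40)
    q=P[m];C=q.mean(0);w,V=np.linalg.eigh(np.cov((q-C).T));a=V[:,2]*np.sign(V[1,2])
    print(n,len(q),C,a,np.degrees(np.arcsin(a[2])),"toe",C+a*np.percentile((q-C)@a,99))
st=read_state();q=st["ee_rot"];r=R.from_quat([q[1],q[2],q[3],q[0]])
print("model toe top",st["ee_pos"]+r.apply([.185,0,.0023-.008]))
P=cloud(load("top2.npz"));X,Y,Z=P[...,0],P[...,1],P[...,2]
for nm,b in(("carriage",(X>.54)&(X<.58)&(Y>.17)&(Y<.25)&(Z>.1)),("anvil",(X>.475)&(X<.515)&(Y>.205)&(Y<.235)),("fulc",(X>.548)&(X<.57)&(Y>.137)&(Y<.142)&(Z>.05))):print(nm,b.sum(),Z[b].mean(),Z[b].max())
a=np.vstack([S["color"][130:300,180:380,::-1]]);cv2.imwrite("pics/c3.png",np.hstack([cv2.resize(a,(480,408)),cv2.resize(load("top2.npz")["color"][165:300,150:255,::-1],(317,408))]))
E
```

```text
clock: 5.35
ee_pos: [0.5642, -0.0802, 0.1235]
ee_rot: [0.074, 0.698, 0.708, -0.074]
wrist_force: [-0.2, 0.1, -4.9]
gripper_width: 0.239
finger_force: 61.4
t 5.35 pos [ 0.5642 -0.0802  0.1235] F [-0.2  0.1 -4.9] w 0.239 ff 61.4
rotvec [-0.0023  0.0001 -0.0016] d [ 0.0022 -0.0004  0.0013] jp [-0.25  0.18  1.86 -0.23  1.06 -0.15]
top 116 [0.5603 0.0792 0.0954] [-0.0207  0.9775 -0.2097] -12.106959502917071 toe [0.5598 0.1007 0.0907]
side 29 [0.5599 0.077  0.0948] [ 0.0734  0.9779 -0.1958] -11.291663638179218 toe [0.5616 0.0991 0.0904]
model toe top [0.5617 0.1021 0.091 ]
carriage 502 0.12245097897613404 0.12695574766912698
anvil 175 0.07992214669367939 0.08562351443445648
fulc 14 0.07125319566945335 0.073969887611393
```

View pics/c3.png

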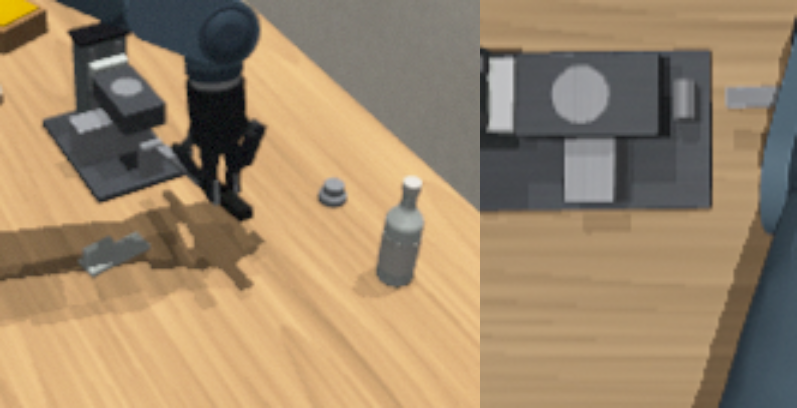

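The bar is lined up with the fulcrum (right (750,97) against the ridge (684,98)), toe pitched 12° down. Inserting.

```bash
python3 -m jog '[0,0,0,0.02,0,0.001,0,0,0,0,0.02,0,0,0,0,0,0,0.01,0,0,0,0,0,0,0,0,0,0,0,0,0,0,0,0,0]'; python3 -m jog '[0,0,0,0.015,0,0,0,0,0,0,0.012,0,0,0,0,0,0,0.010,0,0,0,0,0,0,0,0,0,0,0,0,0,0,0,0,0]'
python3 - <<'E'
from h import *
p,r=lever(np.radians(-12),.14,.002);delta(p,r)
E
```

```text
clock: 5.95
ee_pos: [0.5645, -0.0312, 0.1133]
ee_rot: [0.075, 0.698, 0.709, -0.074]
wrist_force: [0.4, 1.1, -4.3]
gripper_width: 0.24
finger_force: 61.4
clock: 6.45
ee_pos: [0.5639, 0.0057, 0.1052]
ee_rot: [0.075, 0.698, 0.709, -0.074]
wrist_force: [0.6, 0.1, -4.5]
gripper_width: 0.243
finger_force: 61.4
t 6.45 pos [0.5639 0.0057 0.1052] F [ 0.6  0.1 -4.5] w 0.243 ff 61.4
rotvec [-0.0002  0.0009  0.0003] d [-0.0006 -0.0015  0.0012] jp [-0.1   0.21  1.86 -0.24  1.06  0.  ]
```

```bash
python3 -m jog '[0,0.046,0,0,0,0.0068,0,0,0.046,0,0,0,0.0068,0,0,0.046,0,0,0,0.0068,0,0,0.046,0,0,0,0.0068,0,0,0.046,0,0,0,0.0068,0,0,0,0,0,0,0,0,0,0,0,0,0,0,0]'
python3 - <<'E'
from h import *
p,r=lever(np.radians(1.3),.14,.0);delta(p,r)
p,r=lever(np.radians(16),.14,.0);delta(p,r)
E
```

```text
clock: 7.15
ee_pos: [0.5641, 0.0009, 0.0718]
ee_rot: [-0.007, 0.702, 0.712, 0.007]
wrist_force: [0.8, 0.2, -4.0]
gripper_width: 0.243
finger_force: 61.4
t 7.15 pos [0.5641 0.0009 0.0718] F [ 0.8  0.2 -4. ] w 0.243 ff 61.4
rotvec [ 0.0001  0.004  -0.0013] d [-0.0019 -0.0017  0.0016] jp [-0.21  0.25  1.87  0.02  1.02 -0.23]
t 7.15 pos [0.5641 0.0009 0.0718] F [ 0.8  0.2 -4. ] w 0.243 ff 61.4
rotvec [ 0.0003  0.2605 -0.0012] d [ 0.0003 -0.0017  0.0375] jp [-0.21  0.25  1.87  0.02  1.02 -0.23]
```

```bash
cat > ck.py <<'E'
from h import *
s=snapshot("top");P=cloud(s);X,Y,Z=P[...,0],P[...,1],P[...,2]
b=(X>.535)&(X<.585)&(Y>.175)&(Y<.25)&(Z>.1);print("carriage z",b.sum(),(Z[b].mean()-.12245).round(4))
E
python3 -m jog '[0,0.03,0,0,0,0.005,0,0,0.03,0,0,0,0.005,0,0,0.03,0,0,0,0.0045,0,0,0,0,0,0,0,0,0,0,0,0,0,0,0]'; python3 ck.py
python3 -m jog '[0,0.03,0,0,0,0.0043,0,0,0.03,0,0,0,0.0043,0,0,0,0,0,0,0,0,0,0,0,0,0,0,0]'
python3 ck.py; python3 - <<'E'
from h import *
p,r=lever(np.radians(16),.14,.0);delta(p,r)
E
```

```text
clock: 7.65
ee_pos: [0.5654, 0.0025, 0.06]
ee_rot: [-0.038, 0.7, 0.712, 0.039]
wrist_force: [-3.6, 2.4, 7.6]
gripper_width: 0.24
finger_force: 63.0
carriage z 583 0.0
clock: 8.1
ee_pos: [0.5665, 0.0035, 0.0526]
ee_rot: [-0.059, 0.698, 0.711, 0.061]
wrist_force: [-4.5, 3.0, 12.6]
gripper_width: 0.242
finger_force: 63.6
carriage z 592 0.0021
t 8.15 pos [0.5665 0.0035 0.0526] F [-4.   1.9 12.2] w 0.241 ff 63.6
rotvec [0.0041 0.1107 0.0033] d [-0.0047 -0.0042  0.0178] jp [-0.27  0.29  1.87  0.19  1.03 -0.39]
```

```bash
python3 -m jog '[0,0.03,0,0,-0.001,0.0043,0,0,0.03,0,0,-0.001,0.0043,0,0,0.02,0,0,0,0.003,0,0,0,0,0,0,0,0,0,0,0,0,0,0,0]'
python3 - <<'E'
from h import *
p,r=lever(np.radians(16),.14,.0);delta(p,r)
s=snapshot("top");P=cloud(s);X,Y,Z=P[...,0],P[...,1],P[...,2]
b=(Y>.17)&(Y<.26)&(Z>.1)&(Z<.15)&(X>.53)&(X<.59);d=b&(s["color"].min(2)>120);e=b&(s["color"].max(2)<110)
print("disc",d.sum(),Z[d].mean(),"body",e.sum(),Z[e].mean(), "col",Z[(X>.54)&(X<.57)&(Y>.30)&(Y<.33)&(Z>.1)].mean())
s=load("top0.npz");P=cloud(s);X,Y,Z=P[...,0],P[...,1],P[...,2]
b=(Y>.17)&(Y<.26)&(Z>.1)&(Z<.15)&(X>.53)&(X<.59);d=b&(s["color"].min(2)>120);e=b&(s["color"].max(2)<110)
print("before disc",d.sum(),Z[d].mean(),"body",e.sum(),Z[e].mean(),"col",Z[(X>.54)&(X<.57)&(Y>.30)&(Y<.33)&(Z>.1)].mean())
E
```

```text
clock: 8.65
ee_pos: [0.5659, 0.0053, 0.0421]
ee_rot: [-0.086, 0.695, 0.708, 0.09]
wrist_force: [-1.0, 2.7, 14.1]
gripper_width: 0.241
finger_force: 63.8
t 8.65 pos [0.5659 0.0053 0.0421] F [-1.   2.7 14.1] w 0.241 ff 63.8
rotvec [0.0072 0.031  0.003 ] d [-0.0052 -0.0036  0.0067] jp [-0.3   0.32  1.87  0.28  1.04 -0.47]
disc 283 0.12826137223349987 body 552 0.12750920780297137 col 0.16990887265185345
before disc 274 0.1226514391716296 body 553 0.12200110918320684 col 0.17016312155956756
```

```bash
cat > ck.py <<'E'
from h import *
s=snapshot("top");P=cloud(s);X,Y,Z=P[...,0],P[...,1],P[...,2]
b=(Y>.17)&(Y<.26)&(Z>.1)&(Z<.15)&(X>.53)&(X<.59);e=b&(s["color"].max(2)<110)
print("body",e.sum(),"rise",(Z[e].mean()-.122).round(4))
E
python3 -m jog '[0,0.025,0,0.001,-0.001,0.004,0,0,0.025,0,0.001,-0.001,0.004,0,0,0.02,0,0,0,0.003,0,0,0,0,0,0,0,0,0,0,0,0,0,0,0]'; python3 ck.py
python3 - <<'E'
from h import *
p,r=lever(np.radians(18.5),.14,.0);delta(p,r)
E
```

```text
clock: 9.2
ee_pos: [0.5656, 0.0077, 0.0327]
ee_rot: [-0.107, 0.692, 0.704, 0.114]
wrist_force: [-0.0, -5.8, 13.5]
gripper_width: 0.237
finger_force: 64.1
body 551 rise 0.0085
t 9.25 pos [0.5656 0.0077 0.0327] F [ 0.1 -6.4 13.6] w 0.238 ff 64.1
rotvec [0.0112 0.0091 0.0033] d [-0.0055 -0.0033  0.0027] jp [-0.32  0.34  1.87  0.35  1.05 -0.53]
```

```bash
python3 -m jog '[0,0.02,0,-0.001,0,0.0035,0,0,0.02,0,-0.001,0,0.0035,0,0,0,0,0,0,0,0,0,0,0,0,0,0,0,0,0,0,0,0,0,0]'; python3 ck.py
```

```text
clock: 9.75
ee_pos: [0.5656, 0.0096, 0.0259]
ee_rot: [-0.123, 0.69, 0.702, 0.129]
wrist_force: [-0.1, -0.9, 16.1]
gripper_width: 0.24
finger_force: 64.2
body 560 rise 0.0107
```

```bash
python3 -m jog '[0,-0.06,0,0,0,-0.008,0,0,-0.06,0,0,0,-0.0084,0,0,-0.06,0,0,0,-0.0084,0,0,-0.06,0,0,0,-0.0084,0,0,-0.06,0,0,0,-0.0084,0,0,-0.06,0,0,0,-0.0084,0,0,-0.06,0,0,0,-0.0084,0,0,0,0,0,0,0,0]'; python3 ck.py
python3 - <<'E'
from h import *
p,r=lever(np.radians(-4),.14,.004);delta(p,r)
E
```

```text
clock: 10.6
ee_pos: [0.5621, 0.0016, 0.0797]
ee_rot: [0.024, 0.701, 0.713, -0.019]
wrist_force: [1.5, 0.6, -2.0]
gripper_width: 0.237
finger_force: 61.8
body 566 rise 0.0107
t 10.65 pos [0.5616 0.0014 0.0787] F [ 1.5  0.5 -1.1] w 0.241 ff 61.9
rotvec [ 0.0044 -0.0105  0.0002] d [-0.0014  0.0008 -0.0082] jp [-0.17  0.23  1.88 -0.07  1.02 -0.15]
```

```bash
python3 -m jog '[0,0,0,0,0,-0.006,0,0,0,0,-0.02,0,0,0,0,0,0,-0.035,0,0,0,0,0,0,-0.035,0,0,0,0,0,0,-0.035,0,-0.005,0,0,0,0,-0.04,0,-0.005,0,0,0,0,-0.045,0,0,0,0,0,0,-0.045,0,0,0]'
python3 -m jog '[0,0,0,-0.04,0,0,0,0,0.03,0,-0.03,0,0,0,0,0.03,0,-0.01,0,0,0,0,0,0,0,0,0,0,0,0,0,0,0,0,0,0,0,0,0,0,0,0]'
python3 - <<'E'
from h import *
np.set_printoptions(precision=4,suppress=True)
delta([.556,-.32,.03],toolR(np.radians(90.9)))
for n in("top","side"):
    s=snapshot(n);P=cloud(s);c=s["color"].astype(int)
    m=(P[...,1]>-.29)&(P[...,1]<-.08)&(P[...,0]>.48)&(P[...,0]<.64)&(P[...,2]>.02)&(P[...,2]<.16)&(c.min(2)>90)&(np.ptp(c,2)<40)
    q=P[m];C=q.mean(0);w,V=np.linalg.eigh(np.cov((q-C).T));a=V[:,2]*np.sign(V[1,2]);print(n,len(q),C,a)
E
```

```text
clock: 11.45
ee_pos: [0.5625, -0.255, 0.1075]
ee_rot: [0.02, 0.701, 0.712, -0.021]
wrist_force: [0.8, -0.1, -5.1]
gripper_width: 0.238
finger_force: 61.4
clock: 12.05
ee_pos: [0.5644, -0.3317, 0.1118]
ee_rot: [-0.001, 0.701, 0.713, -0.0]
wrist_force: [-0.1, -0.1, -4.2]
gripper_width: 0.242
finger_force: 61.4
t 12.05 pos [ 0.5644 -0.3317  0.1118] F [-0.1 -0.1 -4.2] w 0.242 ff 61.4
rotvec [-0.0017 -0.0013  0.0003] d [ 0.0117 -0.0081  0.0818] jp [-0.7   0.38  1.62 -0.    1.14 -0.72]
top 355 [ 0.562  -0.2133  0.1179] [-0.0134  0.9999  0.0046]
side 141 [ 0.5618 -0.198   0.118 ] [-0.0269  0.9996 -0.0098]
```

```bash
python3 -m jog '[0,0,0,0,0,0.04,0,0,0,0,0,0,0.04,0,0,0,0,0,0,0.018,0,0,0,0,0,0,0.007,0,0,0,0,0,0,0.004,0,0,0,0,0,0,0,0,0,0,0,0,0,0,0]'
python3 -m jog '[0,0,0,0,0,0,0.5,0,0,0,0,0,0,0.5,0,0,0,0,0,0,0.5,0,0,0,0,0,-0.02,0.5,0,0,0,0,0,-0.04,0.5,0,0,0,0,0,-0.05,0.5,0,0,0,0,0,-0.05,1,0,0,0,0,0,0,1]'
python3 - <<'E'
from h import *
np.set_printoptions(precision=4,suppress=True)
delta([.412,-.0,.15],toolR(np.radians(10.6)))
s=snapshot("top");P=cloud(s);c=s["color"].astype(int)
m=(P[...,1]>-.27)&(P[...,1]<-.08)&(P[...,0]>.5)&(P[...,0]<.62)&(P[...,2]>-.01)&(P[...,2]<.16)&(c.min(2)>90)&(np.ptp(c,2)<40)
q=P[m];C=q.mean(0);w,V=np.linalg.eigh(np.cov((q-C).T));print("bar",len(q),C,V[:,2])
E
```

```text
clock: 12.85
ee_pos: [0.5663, -0.334, 0.0058]
ee_rot: [0.002, 0.702, 0.712, 0.0]
wrist_force: [0.2, -0.7, -4.1]
gripper_width: 0.238
finger_force: 61.3
clock: 13.65
ee_pos: [0.5693, -0.3365, 0.1744]
ee_rot: [0.009, 0.702, 0.712, 0.001]
wrist_force: [0.9, -0.6, 0.9]
gripper_width: 0.82
finger_force: 0.0
t 13.65 pos [ 0.5693 -0.3365  0.1744] F [ 0.9 -0.6  0.9] w 0.82 ff 0.0
rotvec [0.0192 0.0003 1.4009] d [ 0.3391 -0.1524  0.0184] jp [-0.7   0.31  1.58  0.    1.23 -0.72]
bar 259 [ 0.5641 -0.2086  0.0074] [ 0.0117 -0.9999 -0.0027]
```

```bash
python3 -m jog '[0,0,0,0.0424,-0.019,0,0.5,0,0,0,0.0424,-0.019,0,0.5,0,0,0,0.0424,-0.019,0,0.5,0,0,0,0.0424,-0.019,0,0.5,0,0,0,0.0424,-0.019,0,0.5,0,0,0,0.0424,-0.019,0,0.5,0,0,0,0.0424,-0.019,0,0.5,0,0,0,0.0424,-0.019,0,0.5]'
python3 -m jog '[0,0,0.14,0,0,0,0.5,0,0,0.14,0,0,0,0.5,0,0,0.14,0,0,0,0.5,0,0,0.14,0,0,0,0.5,0,0,0.14,0,0,0,0.5,0,0,0.14,0,0,0,0.5,0,0,0.14,0,0,0,0.5,0,0,0.14,0,0,0,0.5]'
python3 -m jog '[0,0,0.14,0,0,0,0.5,0,0,0.14,0,0,0,0.5,0,0,0,0,0,0,0.5,0,0,0,0,0,0,0.5,0,0,0,0,0,0,0.5]'
python3 - <<'E'
from h import *
delta([.412,-.0,.011],toolR(np.radians(10.6)))
E
```

```text
clock: 14.5
ee_pos: [0.4061, 0.0054, 0.1625]
ee_rot: [-0.001, 0.702, 0.712, -0.0]
wrist_force: [-0.2, 0.6, 0.2]
gripper_width: 0.497
finger_force: 0.0
clock: 15.3
ee_pos: [0.4071, 0.0041, 0.1625]
ee_rot: [-0.001, 0.974, 0.228, -0.001]
wrist_force: [0.0, 0.0, 0.0]
gripper_width: 0.502
finger_force: 0.0
clock: 15.8
ee_pos: [0.4077, 0.0039, 0.1633]
ee_rot: [-0.0, 0.996, 0.094, -0.0]
wrist_force: [0.6, 0.0, -0.2]
gripper_width: 0.504
finger_force: 0.0
t 15.8 pos [0.4077 0.0039 0.1633] F [ 0.6  0.  -0.2] w 0.504 ff 0.0
rotvec [-0.0003  0.0006  0.0027] d [0.0036 0.0047 0.1523] jp [-0.27 -0.29  2.21  0.    1.22  1.11]
```

```bash
python3 -m jog '[0,0,0,0.0036,0.0047,0.03,0.5,0,0,0,0,0,0.045,0.5,0,0,0,0,0,0.045,0.5,0,0,0,0,0,0.02,0.5,0,0,0,0,0,0.011,0.5,0,0,0,0,0,0,0.5,0,0,0,0,0,0,0.5]'
python3 -m jog '[0,0,0,0,0,0,0,0,0,0,0,0,0,0,0,0,0,0,0,0,0,0,0,0,0,0,0,0,0,0,0,0,0,0,0]'
python3 -m jog '[0,0,0,0,0,-0.03,0,0,0,0,0,0,-0.045,0,0,0,0,0,0,-0.045,0,0,0,0,0,0,0,0,0,0,0,0,0,0,0]'
python3 - <<'E'
from h import *
s=snapshot("side");t=snapshot("top");cv2.imwrite("pics/c4.png",np.hstack([cv2.resize(s["color"][120:290,130:330,::-1],(480,408)),cv2.resize(t["color"][165:300,150:255,::-1],(317,408))]))
np.savez("top3.npz",**t);np.savez("side3.npz",**s)
delta([.412,-.0,.011],toolR(np.radians(10.6)))
E
```

```text
clock: 16.5
ee_pos: [0.4134, -0.0003, 0.0137]
ee_rot: [0.0, 0.996, 0.093, 0.001]
wrist_force: [-0.9, 0.1, 0.3]
gripper_width: 0.5
finger_force: 0.0
clock: 17.0
ee_pos: [0.4136, -0.0004, 0.014]
ee_rot: [0.0, 0.996, 0.093, 0.001]
wrist_force: [-0.9, -0.2, 6.9]
gripper_width: 0.125
finger_force: 59.8
clock: 17.5
ee_pos: [0.4128, -0.0002, 0.1336]
ee_rot: [0.001, 0.996, 0.093, 0.001]
wrist_force: [-0.2, 0.4, -2.0]
gripper_width: 0.125
finger_force: 58.8
t 17.6 pos [4.110e-01 3.000e-04 1.311e-01] F [ 0.4  0.  -1.1] w 0.123 ff 58.8
rotvec [-0.0014  0.0027  0.0009] d [0.0012 0.0006 0.1201] jp [-0.28 -0.22  2.23 -0.    1.14  1.11]
```

View pics/c4.png

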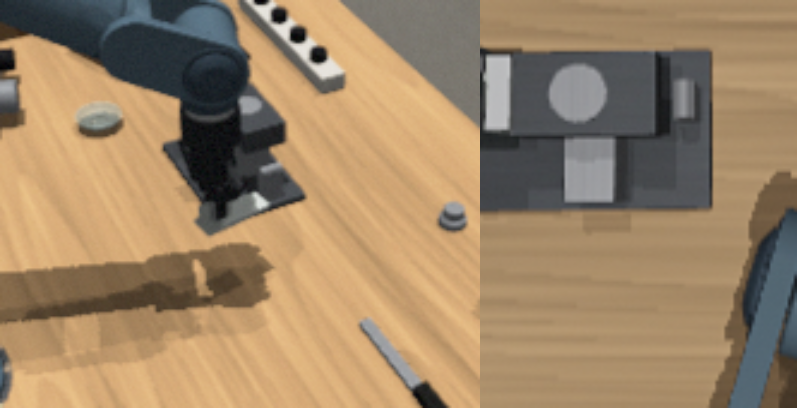

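The shim is gripped (left (240,210)), the bar lies on the bench at bottom right, and the carriage stays raised. Now I'll measure the shim in the hand.

```bash
python3 - <<'E'
from h import *
np.set_printoptions(precision=4,suppress=True)
st=read_state();q=st["ee_rot"];r=R.from_quat([q[1],q[2],q[3],q[0]])
for n in("side3.npz","top3.npz"):
    s=load(n);P=cloud(s);c=s["color"].astype(int)
    m=(P[...,0]>.4)&(P[...,0]<.53)&(abs(P[...,1])<.06)&(P[...,2]>.1)&(P[...,2]<.15)&(c.min(2)>80)&(np.ptp(c,2)<35)
    if m.sum()<10: print(n,m.sum());continue
    L=r.inv().apply(P[m]-st["ee_pos"])*1000
    rc=cv2.minAreaRect(np.float32(L[:,:2]))
    print(n,m.sum(),"tool-frame pct x",np.percentile(L[:,0],[1,50,99]),"y",np.percentile(L[:,1],[1,50,99]),"z",np.percentile(L[:,2],[5,50,95]),rc,np.polyfit(L[:,0],L[:,2],1))
E
```

```text
side3.npz 167 tool-frame pct x [-12.1679  44.9966  79.2645] y [-12.7667  11.2549  23.2977] z [-2.0351  3.5146  7.4257] ((33.987667083740234, 8.651269912719727), (37.66121292114258, 96.58724212646484), 81.19258880615234) [0.007  2.8539]
top3.npz 207 tool-frame pct x [34.9193 59.0192 76.1279] y [-17.7022   1.6746  17.4052] z [3.0426 5.2321 8.0751] ((55.23959732055664, -0.35864830017089844), (42.7750358581543, 35.641944885253906), 0.08415209501981735) [-0.0048  5.6169]
```

```bash
cat >> h.py <<'E'
def shimp(x,z): return O+x*ex+(-.022)*ex+(z+.0133)*ez, toolR(SY)
E
python3 -m jog '[0,0,0.085,0,-0.04,0,0,0,0,0.085,0,-0.045,0,0,0,0,0,0,-0.045,0,0,0,0,0,0,-0.045,0,0,0,0,0,0,-0.04,0,0,0,0,0,0,0,0,0,0,0,0,0,0,0,0]'
python3 - <<'E'
from h import *
delta(*shimp(-.105,.0812))
E
```

```text
clock: 18.3
ee_pos: [0.3968, 0.2142, 0.1306]
ee_rot: [0.001, 1.0, 0.009, -0.002]
wrist_force: [-0.1, -0.2, -1.0]
gripper_width: 0.128
finger_force: 59.3
t 18.3 pos [0.3968 0.2142 0.1306] F [-0.1 -0.2 -1. ] w 0.128 ff 59.3
rotvec [0.0013 0.0043 0.0023] d [ 0.0355 -0.0027  0.0359] jp [ 0.24 -0.11  2.13 -0.    1.13  1.8 ]
```

```bash
python3 -m jog '[0,0,0,0.02,-0.0027,0,0,0,0,0,0.0155,0,0.01,0,0,0,0,0,0,0.015,0,0,0,0,0,0,0.0105,0,0,0,0,0,0,0,0,0,0,0,0,0,0,0,0,0,0,0,0,0,0]'
python3 - <<'E'
from h import *
np.set_printoptions(precision=4,suppress=True)
delta(*shimp(-.035,.0812))
t=snapshot("top");s=snapshot("side");np.savez("top4.npz",**t)
for S in(t,s):
    P=cloud(S);c=S["color"].astype(int)
    m=(P[...,0]>.44)&(P[...,0]<.522)&(P[...,1]>.19)&(P[...,1]<.25)&(P[...,2]>.07)&(P[...,2]<.1)
    print(m.sum(),[(round(x,3),np.median(P[m&(abs(P[...,0]-x)<.004)],0).round(4),np.percentile(P[m&(abs(P[...,0]-x)<.004)][:,1],[2,98]).round(4)) for x in (.47,.48,.49,.50,.51,.518) if (m&(abs(P[...,0]-x)<.004)).sum()>3])
cv2.imwrite("pics/c5.png",np.hstack([cv2.resize(s["color"][110:240,150:300,::-1],(460,400)),cv2.resize(t["color"][165:265,140:235,::-1],(337,400))]))
E
```

```text
clock: 19.0
ee_pos: [0.4337, 0.217, 0.0974]
ee_rot: [-0.0, 1.0, 0.008, -0.0]
wrist_force: [-0.6, 0.3, -1.7]
gripper_width: 0.126
finger_force: 59.4
t 19.0 pos [0.4337 0.217  0.0974] F [-0.6  0.3 -1.7] w 0.126 ff 59.4
rotvec [-0.      0.     -0.0002] d [ 0.0683 -0.0005  0.0029] jp [0.23 0.03 2.07 0.   1.05 1.78]
281 [(0.47, array([0.4712, 0.2028, 0.0909]), array([0.1972, 0.2097])), (0.48, array([0.479 , 0.2058, 0.0908]), array([0.1973, 0.2158])), (0.49, array([0.4892, 0.2084, 0.0902]), array([0.1973, 0.2363])), (0.5, array([0.4995, 0.2164, 0.0906]), array([0.1977, 0.2395])), (0.51, array([0.5104, 0.2188, 0.08  ]), array([0.198 , 0.2402])), (0.518, array([0.5183, 0.2192, 0.0801]), array([0.1981, 0.24  ]))]
182 [(0.47, array([0.4707, 0.2078, 0.0903]), array([0.194 , 0.2268])), (0.48, array([0.4809, 0.2032, 0.0887]), array([0.1922, 0.2308])), (0.49, array([0.4902, 0.204 , 0.0899]), array([0.1917, 0.2319])), (0.5, array([0.5   , 0.2038, 0.0908]), array([0.1939, 0.2322])), (0.51, array([0.5091, 0.202 , 0.089 ]), array([0.1949, 0.2327])), (0.518, array([0.5194, 0.2077, 0.0787]), array([0.1958, 0.2388]))]
```

View pics/c5.png

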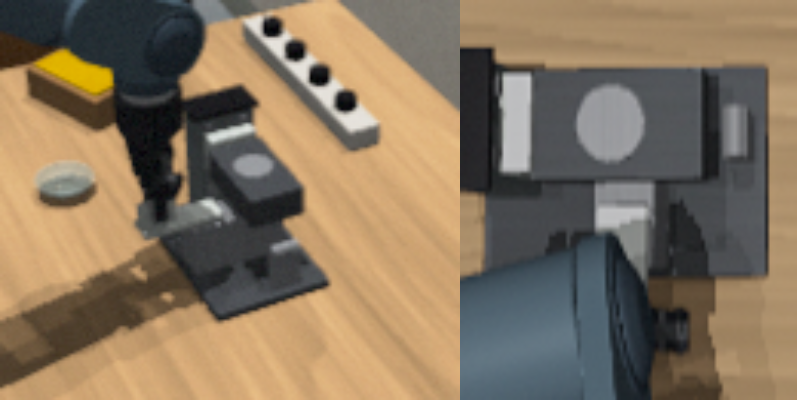

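The shim lies straight over the ledge, tongue short of the carriage (right (622,215)) and level. Inserting.

```bash
python3 -m jog '[0,0,0,0.005,-0.0005,0.0018,0,0,0,0,0.015,0,0,0,0,0,0,0.015,0,0,0,0,0,0,0,0,0,0]'
python3 -m jog '[0,0,0,0.015,0,0,0,0,0,0,0.01,0,0,0,0,0,0,0.004,0,0,0,0,0,0,0,0,0,0,0,0,0,0,0,0,0]'
python3 - <<'E'
from h import *
delta(*shimp(-.035,.0800))
E
python3 ck.py
```

```text
clock: 19.5
ee_pos: [0.4707, 0.2184, 0.096]
ee_rot: [-0.0, 1.0, 0.008, 0.001]
wrist_force: [0.1, 1.1, -1.4]
gripper_width: 0.126
finger_force: 59.3
clock: 20.0
ee_pos: [0.4972, 0.2187, 0.0952]
ee_rot: [0.0, 1.0, 0.008, -0.0]
wrist_force: [0.5, -0.4, -2.1]
gripper_width: 0.125
finger_force: 59.3
t 20.0 pos [0.4972 0.2187 0.0952] F [ 0.5 -0.4 -2.1] w 0.125 ff 59.3
rotvec [0.0001 0.0008 0.0002] d [0.0048 0.0002 0.0019] jp [0.21 0.17 1.92 0.   1.06 1.76]
body 406 rise 0.0106
```

Lower onto the anvil, then nudge home until the force shows contact.

```bash
python3 -m jog '[0,0,0,0.0015,0,0.001,0,0,0,0,0.0015,0,0.0005,0,0,0,0,0,0,0,0,0,0,0,0,0,0,0]'
python3 -m jog '[0,0,0,0.001,0,0,0,0,0,0,0,0,0,0,0,0,0,0,0,0,0]'
python3 -m jog '[0,0,0,0.001,0,0,0,0,0,0,0,0,0,0,0,0,0,0,0,0,0]'
python3 -m jog '[0,0,0,0.001,0,0,0,0,0,0,0,0,0,0,0,0,0,0,0,0,0]'
```

```text
clock: 20.45
ee_pos: [0.501, 0.2189, 0.0941]
ee_rot: [-0.0, 1.0, 0.008, 0.0]
wrist_force: [-1.4, -0.5, 0.8]
gripper_width: 0.125
finger_force: 59.6
clock: 20.75
ee_pos: [0.502, 0.2189, 0.0941]
ee_rot: [-0.0, 1.0, 0.008, 0.0]
wrist_force: [-0.5, 0.6, 1.8]
gripper_width: 0.124
finger_force: 59.8
clock: 21.05
ee_pos: [0.5029, 0.2189, 0.0941]
ee_rot: [-0.0, 1.0, 0.008, 0.0]
wrist_force: [-2.4, 0.4, 3.6]
gripper_width: 0.129
finger_force: 60.0
clock: 21.35
ee_pos: [0.503, 0.2189, 0.0941]
ee_rot: [0.0, 1.0, 0.008, -0.001]
wrist_force: [-6.6, -0.8, 7.1]
gripper_width: 0.125
finger_force: 60.6
```

Contact at TCP x 0.503, where the force rises and travel stops. Release, retreat upward and check.

```bash
python3 -m jog '[0,0,0,0,0,0,0.5,0,0,0,0,0,0,0.5,0,0,0,0,0,0,0.5,0,0,0,0,0,-0.03,0.5,0,0,0,0,0,-0.04,0.5,0,0,0,0,0,-0.03,0.2,0,0,0,0,0,0,0,0,0,0,0,0,0,0]'
python3 - <<'E'
from h import *
np.set_printoptions(precision=4,suppress=True)
delta(O+.15*ez,toolR(SY))
for n in("top","side"):
    s=snapshot(n);P=cloud(s);X,Y,Z=P[...,0],P[...,1],P[...,2];c=s["color"].astype(int)
    m=(X>.44)&(X<.53)&(Y>.19)&(Y<.25)&(Z>.112)&(Z<.122)&(c.min(2)>100)
    if m.sum()>8:
        v,u=np.nonzero(m);W=ray(s,np.c_[u,v],.118)[:,:2];r=cv2.minAreaRect(np.float32(W*1000));print(n,m.sum(),Z[m].mean(),r,P[m].min(0),P[m].max(0))
    else: print(n,m.sum())
    if n=="side":cv2.imwrite("pics/c6.png",cv2.resize(s["color"][110:240,150:300,::-1],(690,598)))
E
python3 ck.py
```

```text
clock: 22.15
ee_pos: [0.5041, 0.2189, 0.1943]
ee_rot: [-0.0, 1.0, 0.008, 0.001]
wrist_force: [0.2, 0.2, -1.2]
gripper_width: 0.002
finger_force: 0.0
t 22.15 pos [0.5041 0.2189 0.1943] F [ 0.2  0.2 -1.2] w 0.002 ff 0.0
rotvec [-0.0002 -0.0014  0.    ] d [0.0548 0.0002 0.0444] jp [ 0.2   0.05  1.85 -0.    1.24  1.76]
top 10 0.11685717678132294 ((486.0107421875, 214.7059326171875), (10.100000381469727, 2.5244743824005127), 1.6491748094558716) [0.481  0.2133 0.1152] [0.4911 0.2165 0.1189]
side 13 0.11764980204770563 ((498.9210510253906, 215.62120056152344), (36.98025894165039, 7.3992695808410645), 5.034122943878174) [0.4816 0.2085 0.1126] [0.5197 0.2208 0.1216]
body 459 rise 0.0107
```

View pics/c6.png

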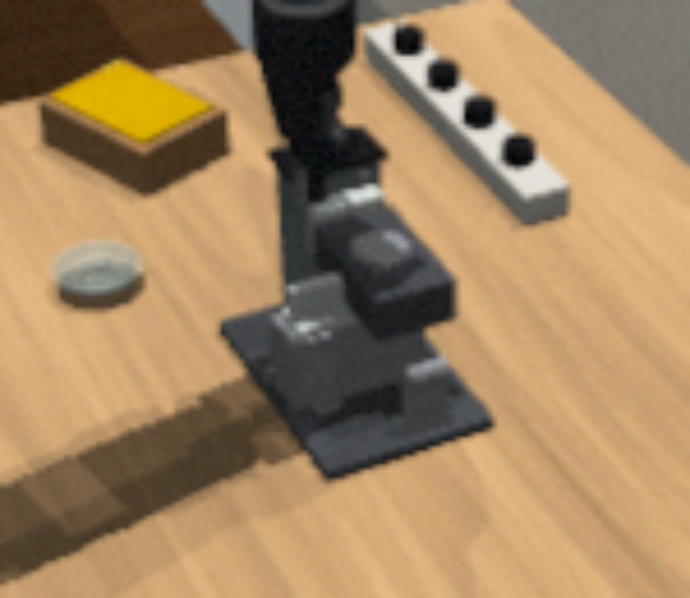

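The shim is home with its rib (318,300) against the carriage face. Moving over the carriage top with closed fingers.

```bash
python3 -m jog '[0,0,0,0.03,0,0,0,0,0,0,0.025,0,0.01,0,0,0,0,0,0,0.025,0,0,0,0,0,0,0.015,0,0,0,0,0,0,0,0,0,0,0,0,0,0,0]'
python3 -m jog '[0,0,0,0,0,0.004,0,0,0,0,0,0,0.003,0,0,0,0,0,0,0,0,0,0,0,0,0,0,0]'
python3 -m jog '[0,0,0,0,0,0.0015,0,0,0,0,0,0,0,0,0,0,0,0,0,0,0]'
python3 -m jog '[0,0,0,0,0,0.0015,0,0,0,0,0,0,0,0,0,0,0,0,0,0,0]'
```

```text
clock: 22.9
ee_pos: [0.5581, 0.2197, 0.1433]
ee_rot: [0.0, 1.0, 0.008, -0.001]
wrist_force: [-0.3, -0.8, -0.5]
gripper_width: 0.006
finger_force: 0.0
clock: 23.3
ee_pos: [0.5589, 0.2198, 0.1372]
ee_rot: [-0.0, 1.0, 0.008, 0.0]
wrist_force: [0.4, -0.2, 1.1]
gripper_width: -0.002
finger_force: 0.0
clock: 23.6
ee_pos: [0.5588, 0.2197, 0.1354]
ee_rot: [0.0, 1.0, 0.008, -0.0]
wrist_force: [-0.1, 0.5, -0.4]
gripper_width: -0.003
finger_force: 0.0
clock: 23.9
ee_pos: [0.5587, 0.2197, 0.1338]
ee_rot: [-0.0, 1.0, 0.008, -0.0]
wrist_force: [-0.5, 0.4, -0.3]
gripper_width: 0.001
finger_force: 0.0
```

```bash
for i in 1; do python3 -m jog '[0,0,0,0,0,0.001,0,0,0,0,0,0,0,0,0,0,0,0,0,0,0]'
python3 -m jog '[0,0,0,0,0,0.001,0,0,0,0,0,0,0,0,0,0,0,0,0,0,0]'
python3 -m jog '[0,0,0,0,0,0.001,0,0,0,0,0,0,0,0,0,0,0,0,0,0,0]'
python3 -m jog '[0,0,0,0,0,0.001,0,0,0,0,0,0,0,0,0,0,0,0,0,0,0]'; done | grep -E "ee_pos|wrist"
```

```text
ee_pos: [0.5587, 0.2197, 0.1328]
wrist_force: [0.3, -0.1, -0.4]
ee_pos: [0.5589, 0.2198, 0.1327]
wrist_force: [-3.7, -1.3, 4.6]
ee_pos: [0.5589, 0.2198, 0.1326]
wrist_force: [-5.2, -0.8, 10.5]
ee_pos: [0.5589, 0.2198, 0.1319]
wrist_force: [-6.3, -1.6, 12.2]
```

```bash
(python3 -m jog '[0,0,0,0,0,0.001,0,0,0,0,0,0,0,0]'
python3 -m jog '[0,0,0,0,0,0.001,0,0,0,0,0,0,0,0]'
python3 -m jog '[0,0,0,0,0,0.001,0,0,0,0,0,0,0,0]'
python3 -m jog '[0,0,0,0,0,0.001,0,0,0,0,0,0,0,0,0,0,0,0,0,0,0]') | grep -E "ee_pos|wrist"
```

```text
ee_pos: [0.5589, 0.2198, 0.131]
wrist_force: [-6.9, -2.0, 12.3]
ee_pos: [0.5589, 0.2198, 0.13]
wrist_force: [-6.3, -2.4, 11.8]
ee_pos: [0.5589, 0.2197, 0.129]
wrist_force: [-7.4, -2.1, 11.8]
ee_pos: [0.5589, 0.2198, 0.128]
wrist_force: [-6.6, -1.5, 12.3]
```

```bash
(python3 -m jog '[0,0,0,0,0,0.001,0,0,0,0,0,0,0,0,0,0,0,0,0,0,0]'
python3 -m jog '[0,0,0,0,0,0.001,0,0,0,0,0,0,0,0,0,0,0,0,0,0,0]'
python3 -m jog '[0,0,0,0,0,0.001,0,0,0,0,0,0,0,0,0,0,0,0,0,0,0]') | grep -E "ee_pos|wrist"
```

```text
ee_pos: [0.559, 0.2198, 0.128]
wrist_force: [-9.4, -2.2, 17.8]
ee_pos: [0.559, 0.2198, 0.128]
wrist_force: [-12.3, -3.9, 23.6]
ee_pos: [0.559, 0.2198, 0.1279]
wrist_force: [-15.1, -4.1, 29.1]
```

The carriage bears on the shim at 8 mm with 29 N vertical. Letting go and checking.

```bash
python3 -m jog '[0,0,0,0,0,0,0,0,0,0,0,0,-0.003,0,0,0,0,0,0,-0.004,0,0,0,0,0,0,-0.02,0,0,0,0,0,0,-0.04,0,0,0,0,0,0,0,0,0,0,0,0,0,0,0,0,0,0,0,0,0,0]'
python3 ck.py; python3 - <<'E'
from h import *
np.set_printoptions(precision=4,suppress=True)
s=snapshot("top");P=cloud(s);X,Y,Z=P[...,0],P[...,1],P[...,2]
m=(Y>-.26)&(Y<-.16)&(X>.5)&(X<.62)&(Z>.004)&(Z<.03);print("bar z",m.sum(),Z[m].mean())
t=snapshot("side");P=cloud(t);X,Y,Z=P[...,0],P[...,1],P[...,2]
m=(X>.44)&(X<.522)&(Y>.2)&(Y<.235)&(Z>.113)&(Z<.123)&(t["color"].min(2)>100);print("rib",m.sum(),P[m].min(0),P[m].max(0))
cv2.imwrite("pics/c7.png",np.hstack([cv2.resize(t["color"][110:240,150:300,::-1],(460,400)),cv2.resize(s["color"][165:265,140:235,::-1],(337,400))]))
E
```

```text
clock: 27.7
ee_pos: [0.558, 0.2195, 0.1883]
ee_rot: [0.0, 1.0, 0.008, -0.001]
wrist_force: [-0.2, -0.5, 0.5]
gripper_width: -0.002
finger_force: 0.0
body 251 rise 0.0062
bar z 226 0.007664073604010133
rib 1 [0.5195 0.2108 0.1203] [0.5195 0.2108 0.1203]
```

View pics/c7.png

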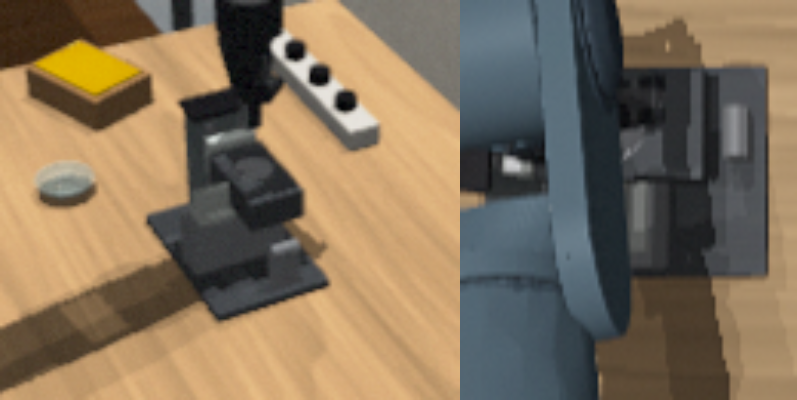

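The carriage sits at about 8 mm with the shim's rib (left (212,203)) against its face, and the bar lies flat on the bench. Handing in.

```bash
python3 -c "
from bench import *
print(finish_job())"
```

```text
the job is handed in; nothing more can be done
None
```

I finished the job and handed it in at about 28 s of the 72 s; the hand-in gave no verdict. The carriage was levered to about 12.7 mm, the bar laid flat on the bench clear of the stand, the shim pushed home against the carriage's face, and the carriage pressed onto it at about 30 N (reading about 8 mm).

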